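Bring the tally counter up to a full carton and hang it on its hook

ROBOT

A 6-joint arm with a two-finger parallel gripper is mounted at the origin on the work surface. World frame = base frame: x ahead of the robot, y to its left, z up, the work surface at z = 0. Lengths are in m, angles in rad, forces in N, time in s.
With the tool pointing down it reaches from about 0.3 to 0.775 m from the base axis. Payload 14.6 kg.
Tool frame: the origin (TCP) lies midway between the tips of the shut fingers; the grasp point (between the pads) lies ctrl.tcp_to_grasp behind it (ctrl.tcp_to_grasp is the distance from the TCP to the grasp point, in m); z points along the fingers, y is the line along which they close (so a half turn about z gives the same grasp; the last joint's range is limited). The gripper opens to 85 mm and grips with 20 to 120 N. Pads are 22 mm wide; open, the fingers measure 114 mm over their backs; the gripper's body (76 mm by 85 mm) begins 54 mm behind the grasp point. The pads swing forward as they close: fully open they stand 13 mm farther back than shut.
Start: joints at [-0.067, 0.3, 1.521, -0, 1.321, -0.067], TCP at [0.55, -0, 0.231] pointing down, gripper open.
Joint ranges: [-3.03, 3.03], [-0.79, 2.21], [0.23, 2.52], [-1.04, 4.18], [0, 3.07], [-2.55, 2.55]. Speed limits (rad/s): [2.22, 2.22, 2.57, 3.14, 3.14, 3.14].

INTERFACE

Orientations are given as a rotation vector (axis times angle).
In Python, from bench import ctrl, camera, camera_model, order gives the robot as it stands. The module is installed in compiled form; this text tells all that it offers.
- The arm moves only by the shell command python3 -m inch 'ROWS'. ROWS is JSON, a list of rows, each an object of numbers: "x", "y", "z": the shift along the tool's x, y, z in cm; "wx", "wy", "wz": the turn, a rotation vector about the tool's x, y, z in rad; "gripper": the closure, from 0 (fully open) to 1 (shut). In form: [{"x": .., "y": .., "z": .., "wx": .., "wy": .., "wz": .., "gripper": ..}, ...]. A call has 1 to 12 rows; each row shifts and turns the commanded pose from where the row before left it, along the tool's axes as they then stand; what a row does not reach is not made up. A row lasts 1/12 s, in which the tool goes at most 41.7 mm and 7.16 degrees, less where a joint would pass 70% of its speed; a pose out of reach is approached as far as the arm can. A call with a gripper value outside its range is refused whole. The fingers move at their own pace and stop on an object; the grip force is fixed at half the most. Time passes only in rows, so rows that do not move let the fingers close. It gives the time, the measured TCP pose, the force, the opening and the grip force at its end, in the units of the state.
- ctrl.state(): the state, without advancing time (a new reading comes with each control period).
- camera(name): name is "scene" or "side" or "wrist"; returns the picture (480x640x3 uint8, red, green, blue); there is no depth.
- camera_model(name): a dict with "intrinsics" (3x3 intrinsics, pixels), "R" (3x3) and "t" (3): a world point X has camera coordinates R X + t. Camera axes: x right, y down, z forward; pixel columns grow to the right and rows downward; lengths in m; the calibration is good to about 2 mm. A picture is of the moment at which its call begins: read the wrist's pose just before it. camera_model takes no time and is no camera call; for the wrist camera it gives the pose at the moment of the call.
- order.sign_off(): hands the job in; it is judged then, once.
The state is a dict: "clock": time; "joint_pos": joint angles; "qd": joint speeds; "tau": joint torques, N m; "eef_pos": TCP position; "tcp_rot": TCP orientation; "force": force on the tool from outside, world axes, zero at the start; "wrist_torque": the same for the moment, N m; "finger_gap": finger opening in m; "grasp_force": force on a finger pad.
Only numpy, scipy, OpenCV 4.12 (cv2) and the standard library are available. Lean on these libraries where they do the work, as an engineer would, in place of code of your own. Each camera call takes 0.05 s, during which the arm holds its last target. There are 200 camera calls.

TASK

The carton on the bench now holds its six tins, so bring the tally counter up to date and put it away: take the counter out of the upturned tin lid, lay it on its back on the bare bench and let go, and press its red button until the drum in the window shows the yellow 6. Then take it up by its sides and hang it by its steel bow on the free, orange, upward-slanting arm of the utensil stand. Leave the tins, the bowl and the brush where they are.

Things in the scene. Friction and masses are not known exactly. Their poses are not given: they have to be found in the camera images.
- counter: Hand tally counter: blue box with metal face, 0.15 kg. Origin: centre of its flat back. Spans x -33..33, y -25..25, z 0..36 mm; +z out of the face (button, window), +x to the end with the bow. Starts standing on its -x end in the lid, bow up, face roughly to the robot; pressed so, it would topple. Lying on its back its face is 36 mm above the bench. Flat firm sides (y faces) to grip.
- counter_bow (a point): Centre of the hole of the counter's bow: rigid ring of 5 mm steel wire, hole 26 mm, 36 mm over all, lying in the plane z = 18 mm of the counter, fixed to its +x end. This point is at x 50.5, y 0, z 18 mm in the counter's frame; the hole's axis is the counter's z.
- button_top (a point): Centre of the top of the red push button, a round cap 20 mm in diameter that stands 10 mm out of the face, at x -19, y 0, z 46 mm in the counter's frame when it is up (it moves with the cap).
- button (a joint): Travel of the button into the face (along counter -z): 0 up, 0.006 m fully pressed (cap still 4 mm out). Needs about 3 N, has a hard stop, and springs back by itself. Each full press steps the drum by one figure; less than half a press does nothing; it must come right up before the next press.
- drum (a joint): Angle of the numbered drum. Ten figures 0-9, 0.6283 rad each: figure in the window = angle / 0.6283; a detent holds whole figures. Each press adds one (after 9 comes 0); it never goes back. Starts at 2, 3 or 4; 6 is 3.77 rad. The 6 is black on yellow, the others white on black. Window 12.5 x 18 mm in the face, centred at counter x 12, y 0 mm.
- lid: Upturned gold tin lid, loose: 78 mm (its x) by 108 mm (its y), floor 2.5 mm thick, rim 12 mm high. Origin: centre of its underside. The counter stands on its floor near the middle, its width roughly along the lid's y.
- tree: The utensil stand, fixed: square steel base 150 x 150 x 8 mm, square post 22 mm thick up to 308 mm with a black ball on top. Origin at the centre of the base's underside. Its -x side faces the robot roughly and carries the free arm, hook; the arm on its +x side already holds a steel scoop.
- hook: Free slanting arm of the stand: straight orange-coated rod, 8 mm in diameter, round end, 70 mm long. Origin: its root on the post's upright front plate, 185 mm above the bench. z runs along the rod from root to tip, 45 degrees above level, away from the post; x points up and towards the post at 45 degrees; y is level. A counter let go on it slides down towards the root and hangs below it by its bow.
- hook_tip (a point): The tip of the free arm, 70 mm from its root along its z axis.
- table: The bench; its top is at z = 0.
- tin_a: Gold tin, 102 x 72 x 44 mm, origin at the centre of its underside; tin_b stands on it.
- tin_b: Gold tin of the same size on top of tin_a, so reaching up to 88 mm.
- tin_c: Gold tin of the same size, alone on the bench.
- tin_d: Gold tin of the same size, alone on the bench.
- bowl: Empty steel mixing bowl, 260 mm across, 85 mm high, origin under its centre.
- brush: Flat dusting brush with a wooden handle, 235 mm long, 18 mm thick, lying flat, bristles at +x.
Things that resemble listed ones, but are neither listed nor needed, are in the scene too. There is more than one size of the counter; the job needs the middle-sized.

How it is judged:
On the way, in this order (a step that is already met when the one before it is completed fails the run):
1. the counter lies flat on its back on the bench, let go (angle between counter's own z axis and vertical below 0.12 rad and height (world z) of counter between -0.006 and 0.006 m and contact force between the fingers and counter below 0.05 N), for 0.2 s.
2. lying there on its back, it shows 6 and its button is up again (angle between counter's own z axis and vertical below 0.12 rad and height (world z) of counter between -0.006 and 0.006 m and (value of joint drum between 3.5698 and 3.9698 rad or value of joint drum between 9.8528 and 10.2528 rad) and value of joint button below 0.002 m), for 0.2 s.
At the end, for the whole second after the job is handed in: The counter hangs at rest by its bow on the free arm (the arm runs through the bow: the bow's centre is within 14 mm of the arm's axis each way and between 4 and 64 mm along it), let go, its drum shows 6 (within 0.2 rad), its button is up (z of counter_bow in the frame of hook between 0.004 and 0.064 m and x of counter_bow in the frame of hook between -0.014 and 0.014 m and y of counter_bow in the frame of hook between -0.014 and 0.014 m and (value of joint drum between 3.5698 and 3.9698 rad or value of joint drum between 9.8528 and 10.2528 rad) and value of joint button below 0.002 m and linear speed of counter below 0.03 m/s and contact force between the fingers and counter below 0.05 N); the robot touches nothing.
It fails at once if a tin, the bowl or the brush is shifted by more than 30 mm (distance of any of tin_a, tin_b, tin_c, tin_d, bowl, brush from where it was at the start of the episode above 0.03 m).
It also fails if it takes over 72 s, if anything falls off the work surface, if the arm or the gripper's body presses on something with over 40 N, if the wrist force passes 120 N, or if a joint passes its speed limit or range.

## Working session

There is one attempt and no reset: what is moved stays moved. The work goes in short steps, Python scripts to look and compute and a shell command to move; the robot and the scene stay as the last step left them, time stands still between calls to the robot, and variables do not carry over. Pictures are saved under pics/ and viewed, at most 10 in all, crops included, and the job is handed in when it is done.

```bash
mkdir -p pics
python3 - <<'E'
from bench import ctrl,camera,camera_model
import cv2,numpy as np
s=ctrl.state();print({k:np.round(v,3).tolist() for k,v in s.items()},ctrl.tcp_to_grasp)
for n in("scene","side","wrist"):
    im=camera(n);cv2.imwrite(f"pics/{n}0.png",im[:,:,::-1]);m=camera_model(n);print(n,np.round(m["intrinsics"],1).tolist(),np.round(m["R"],3).tolist(),np.round(m["t"],3).tolist())
E
```

```text
{'clock': 0.0, 'joint_pos': [-0.067, 0.3, 1.522, 0.0, 1.321, -0.067], 'qd': [-0.001, -0.0, 0.003, 0.001, -0.001, 0.0], 'tau': [0.002, -54.349, -36.178, 0.0, 0.004, -0.0], 'eef_pos': [0.55, 0.0, 0.231], 'tcp_rot': [-2.221, -2.221, 0.001], 'force': [-0.907, 0.568, -0.035], 'wrist_torque': [-0.032, -0.014, -0.022], 'grasp_force': 0.0, 'finger_gap': 0.085} 0.0187
scene [[542.0, 0.0, 313.5], [0.0, 542.0, 229.0], [0.0, 0.0, 1.0]] [[0.774, 0.634, -0.012], [0.463, -0.578, -0.672], [-0.433, 0.515, -0.74]] [-0.448, -0.145, 1.678]
side [[463.0, 0.0, 315.5], [0.0, 463.0, 238.0], [0.0, 0.0, 1.0]] [[0.962, -0.274, -0.017], [-0.174, -0.562, -0.809], [0.212, 0.781, -0.588]] [-0.55, 0.212, 1.05]
wrist [[334.9, 0.0, 319.7], [0.0, 334.9, 237.1], [0.0, 0.0, 1.0]] [[1.0, 0.0, -0.001], [0.0, -0.945, 0.328], [-0.001, -0.328, -0.945]] [-0.549, -0.044, 0.381]
```

View pics/scene0.png

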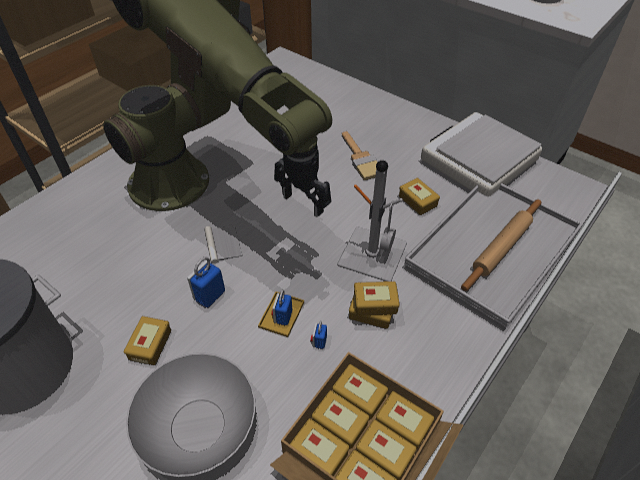

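View pics/side0.png

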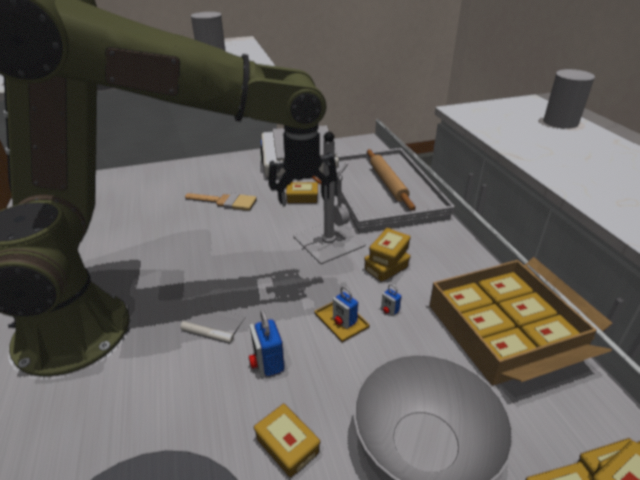

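Candidates for the counter: the large one at scene (207,284), side (267,347); the middle-sized one in the lid at scene (283,308), side (345,310); the small one at scene (319,335), side (391,301). By the description I choose the one in the gold lid. Next is a close crop of it, with the stand.

```bash
cat > h.py <<'E'
from bench import ctrl,camera,camera_model
import cv2,numpy as np
from scipy.spatial.transform import Rotation as Ro
def ray(n,p,m=None):
    m=m or camera_model(n);R,t,K=[np.array(m[k]) for k in("R","t","intrinsics")]
    d=R.T@np.linalg.solve(K,[p[0],p[1],1]);return -R.T@t,d/np.linalg.norm(d)
def plane(n,p,z,m=None):
    o,d=ray(n,p,m);return o+d*(z-o[2])/d[2]
def tri(obs):
    A=np.zeros((3,3));b=np.zeros(3)
    L=[ray(*x) for x in obs]
    for o,d in L:
        P=np.eye(3)-np.outer(d,d);A+=P;b+=P@o
    X=np.linalg.solve(A,b);return X,[float(np.linalg.norm(np.cross(X-o,d))) for o,d in L]
def proj(n,X,m=None):
    m=m or camera_model(n);c=np.array(m["intrinsics"])@(np.array(m["R"])@X+np.array(m["t"]));return c[:2]/c[2]
def pose():
    s=ctrl.state();return np.array(s["eef_pos"]),Ro.from_rotvec(s["tcp_rot"])
E
python3 - <<'E'
import cv2,numpy as np
a=cv2.imread("pics/scene0.png");b=cv2.imread("pics/side0.png")
f=lambda im,x,y,w,h:cv2.resize(im[y:y+h,x:x+w],(400,300),interpolation=cv2.INTER_CUBIC)
cv2.imwrite("pics/crop1.png",np.vstack([np.hstack([f(a,245,270,80,60),f(b,305,280,80,60)]),np.hstack([f(a,320,150,160,120),f(b,260,130,160,120)])]))
E
```

```text
(no output)
```

View pics/crop1.png

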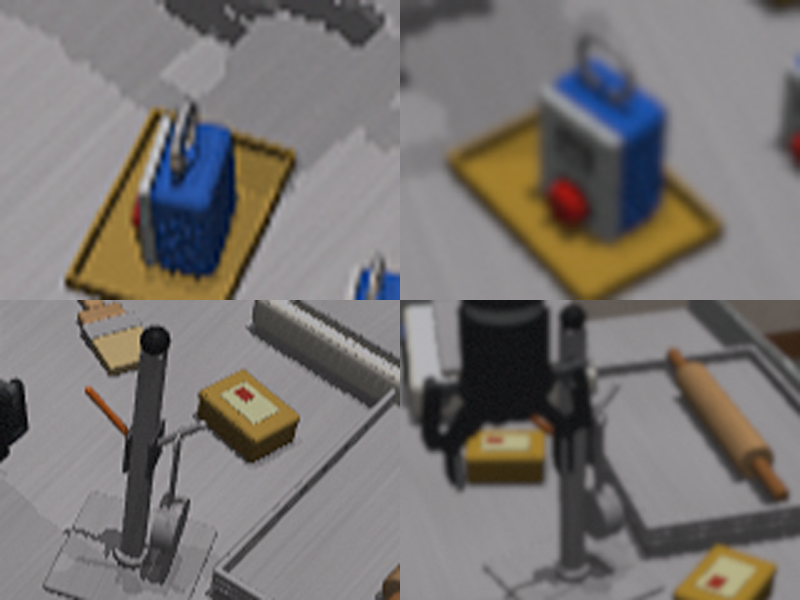

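The crop confirms the middle counter stands in the lid: bow at scene (281,298), red button facing the robot and window dark. The orange arm has its tip near scene (355,186) and its root near (371,203).

Run:
```python
from h import *
np.set_printoptions(precision=4,suppress=True)
for p in[(259,326.4),(276,291.6),(304,300.4)]:print("lid sc",plane("scene",p,.012))
for p in[(314.8,312),(369,325),(342,339.4)]:print("lid sd",plane("side",p,.012))
for p in[(333.2,298.4),(349,306),(358,299.4),(343,292.4)]:print("top sd",plane("side",p,.0685))
print("bowbase",tri([("scene",(281.8,303)),("side",(347.4,299))]))
print("ball",tri([("scene",(382,166)),("side",(260+172/2.5,130+17/2.5))]))
B=plane("scene",(382,166),.318)
print("ballz",B)
for p in[(338,265),(354,226.8),(406.8,237)]:print("base",plane("scene",p,.008))
o,d=ray("scene",(370.8,203.2));R=o+d*(.185-o[2])/d[2];print("root",R)
T=plane("scene",(355.2,186),.185+.0495);print("tip",T, np.linalg.norm((T-R)))
```

```text
lid sc [ 0.5797 -0.209   0.012 ]
lid sc [ 0.5428 -0.1065  0.012 ]
lid sc [ 0.6157 -0.0825  0.012 ]
lid sd [ 0.5389 -0.1112  0.012 ]
lid sd [ 0.6437 -0.1853  0.012 ]
lid sd [ 0.5726 -0.2078  0.012 ]
top sd [ 0.5749 -0.1371  0.0685]
top sd [ 0.6004 -0.1698  0.0685]
top sd [ 0.6261 -0.1561  0.0685]
top sd [ 0.6018 -0.125   0.0685]
bowbase (array([ 0.6047, -0.1491,  0.068 ]), [0.0011644250112227271, 0.0011644250112227705])
ball (array([0.6567, 0.1587, 0.315 ]), [0.0003500570990212189, 0.00035005709902113724])
ballz [0.6587 0.1553 0.318 ]
base [0.6113 0.0633 0.008 ]
base [0.5626 0.2007 0.008 ]
base [0.6997 0.2614 0.008 ]
root [0.6382 0.1554 0.185 ]
tip [0.6006 0.1375 0.2345] 0.06468303412335157
```

View pics/wrist0.png

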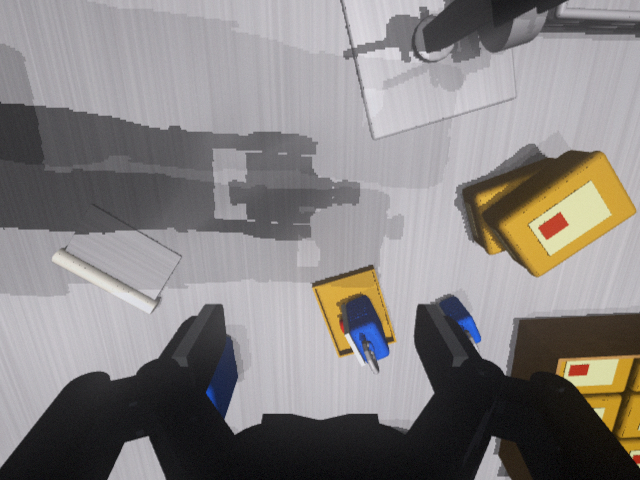

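The wrist view shows the lid at (353,312) with the counter tilted in yaw. The large counter is at (225,375) and the small one at (460,318). I'll check the clearance to the large counter and the counter's yaw from the blue and face edges.

Run:
```python
from h import *
np.set_printoptions(precision=4,suppress=True)
print("big",tri([("scene",(207,284)),("side",(267,347))]))
for p in[(193,298),(222,296),(205,305)]:print("bigbase",plane("scene",p,0.0))
im=cv2.imread("pics/wrist0.png")[270:390,290:410]
im2=cv2.imread("pics/scene0.png")[230:330,180:340]
cv2.imwrite("pics/c2.png",np.hstack([cv2.resize(im,(400,400),interpolation=cv2.INTER_CUBIC),cv2.resize(im2,(400,250),interpolation=cv2.INTER_CUBIC,).__class__(np.vstack([cv2.resize(im2,(400,250)),np.zeros((150,400,3),np.uint8)]).shape,np.uint8) if 0 else np.vstack([cv2.resize(im2,(400,250)),np.zeros((150,400,3),np.uint8)])]))
```

```text
big (array([ 0.4101, -0.2136,  0.0467]), [0.0012346047843343117, 0.0012346047843342957])
bigbase [ 0.3846 -0.2485  0.    ]
bigbase [ 0.4379 -0.1976  0.    ]
bigbase [ 0.4243 -0.244   0.    ]
```

View pics/c2.png

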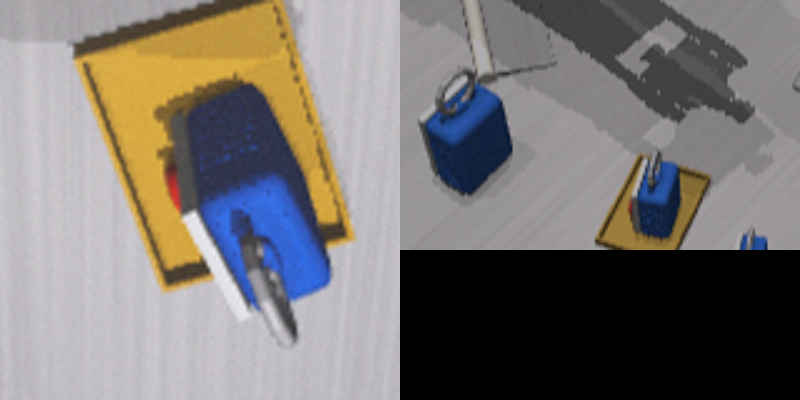

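Crop: the face's top edge runs from wrist pixel (346,333) to (363.5,365), and the bow points up at (374,370). Next I work out the yaw and the pre-grasp move.

```bash
cat >> h.py <<'E'
def frame(az,a,roll=0):
    "tool z at azimuth az (deg), a deg below level; tool x upward/forward, tool y level to the right"
    az,a=np.radians([az,a]);z=np.array([np.cos(a)*np.cos(az),np.cos(a)*np.sin(az),-np.sin(a)])
    y=np.array([np.sin(az),-np.cos(az),0]);return Ro.from_matrix(np.c_[np.cross(y,z),y,z])
def go(p,R):
    p0,R0=pose();rv=(R0.inv()*R).as_rotvec();d=R.inv().apply(np.array(p)-p0)*100
    n=int(np.ceil(np.linalg.norm(rv)/.12));m=int(np.ceil(np.linalg.norm(d)/3.5))
    print("rot first",np.round(rv,3),"rows",n,np.round(rv/max(n,1),4),"| then cm",np.round(d,2),"rows",m,np.round(d/max(m,1),3))
    print("  or shift first cm",np.round(R0.inv().apply(np.array(p)-p0)*100,2))
E
python3 - <<'E'
from h import *
np.set_printoptions(precision=4,suppress=True)
a,b=plane("wrist",(346.4,333),.0685),plane("wrist",(363.5,365.4),.0685);print(a,b,b-a)
for p in[(55,257),(155,308),(180,255),(93,205)]:print("scraper",plane("wrist",p,0))
for p in[(374,370),(366,345)]:print("ring?",plane("wrist",p,.09))
v=b-a; print("az",np.degrees(np.arctan2(v[0],-v[1])))
E
```

```text
[ 0.5781 -0.132   0.0685] [ 0.5983 -0.1744  0.0685] [ 0.0202 -0.0424  0.    ]
scraper [ 0.2297 -0.0725  0.    ]
scraper [ 0.3392 -0.1428  0.    ]
scraper [ 0.3811 -0.0698  0.    ]
scraper [ 0.2899 -0.0081  0.    ]
ring? [ 0.6061 -0.1622  0.09  ]
ring? [ 0.5963 -0.1311  0.09  ]
az 25.41919148691415
```

Run:
```python
from h import *
R=frame(26,45);z=R.as_matrix()[:,2];G=np.array([.597,-.1505,.045]);print(G+.021*z-.1*z)
go(G+.021*z-.1*z,R)
```

```text
[ 0.54679207 -0.17498804  0.10086144]
rot first [-0.438  0.701  1.056] rows 12 [-0.0365  0.0584  0.088 ] | then cm [-14.81  15.6    3.57] rows 7 [-2.116  2.228  0.511]
  or shift first cm [-17.5   -0.29  13.  ]
```

```bash
python3 -m inch '[{"wx":-0.0365,"wy":0.0584,"wz":0.088},{"wx":-0.0365,"wy":0.0584,"wz":0.088},{"wx":-0.0365,"wy":0.0584,"wz":0.088},{"wx":-0.0365,"wy":0.0584,"wz":0.088},{"wx":-0.0365,"wy":0.0584,"wz":0.088},{"wx":-0.0365,"wy":0.0584,"wz":0.088},{"wx":-0.0365,"wy":0.0584,"wz":0.088},{"wx":-0.0365,"wy":0.0584,"wz":0.088},{"wx":-0.0365,"wy":0.0584,"wz":0.088},{"wx":-0.0365,"wy":0.0584,"wz":0.088},{"wx":-0.0365,"wy":0.0584,"wz":0.088},{"wx":-0.0365,"wy":0.0584,"wz":0.088}]'
python3 -m inch '[{"x":-2.1,"y":2.2},{"x":-2.1,"y":2.2},{"x":-2.1,"y":2.2},{"x":-2.1,"y":2.2},{"x":-2.1,"y":2.2},{"x":-2.1,"y":2.2},{"x":-2.2,"y":2.4},{},{}]'
python3 - <<'E'
from h import *
R=frame(26,45);z=R.as_matrix()[:,2];G=np.array([.597,-.1505,.045])
print(np.round(ctrl.state()["joint_pos"],2));go(G+.021*z-.1*z,R)
im=camera("wrist");cv2.imwrite("pics/w3.png",im[:,:,::-1])
for n,X in dict(c=(.6045,-.147,.0685)).items():print(n,proj("wrist",np.array(X)))
E
```

```text
[-0.07  0.3   1.52  0.    1.32 -0.07]
rot first [-0.438  0.701  1.056] rows 12 [-0.0365  0.0584  0.088 ] | then cm [-14.81  15.6    3.57] rows 7 [-2.116  2.228  0.511]
  or shift first cm [-17.5   -0.29  13.  ]
c [370.21262001 344.67772202]invalid input
invalid input
```

View pics/w3.png

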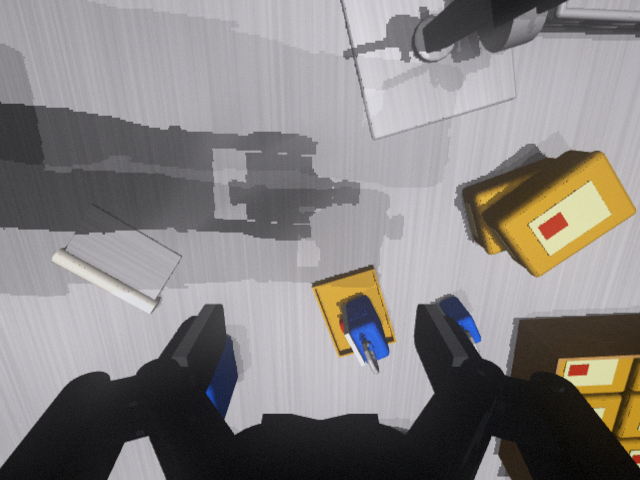

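The rows were refused and nothing moved, so this is the same picture as before. Rows probably need every key.

```bash
python3 -m inch '[{"x":0,"y":0,"z":0,"wx":-0.0365,"wy":0.0584,"wz":0.088,"gripper":0},{"x":0,"y":0,"z":0,"wx":-0.0365,"wy":0.0584,"wz":0.088,"gripper":0},{"x":0,"y":0,"z":0,"wx":-0.0365,"wy":0.0584,"wz":0.088,"gripper":0},{"x":0,"y":0,"z":0,"wx":-0.0365,"wy":0.0584,"wz":0.088,"gripper":0},{"x":0,"y":0,"z":0,"wx":-0.0365,"wy":0.0584,"wz":0.088,"gripper":0},{"x":0,"y":0,"z":0,"wx":-0.0365,"wy":0.0584,"wz":0.088,"gripper":0},{"x":0,"y":0,"z":0,"wx":-0.0365,"wy":0.0584,"wz":0.088,"gripper":0},{"x":0,"y":0,"z":0,"wx":-0.0365,"wy":0.0584,"wz":0.088,"gripper":0},{"x":0,"y":0,"z":0,"wx":-0.0365,"wy":0.0584,"wz":0.088,"gripper":0},{"x":0,"y":0,"z":0,"wx":-0.0365,"wy":0.0584,"wz":0.088,"gripper":0},{"x":0,"y":0,"z":0,"wx":-0.0365,"wy":0.0584,"wz":0.088,"gripper":0},{"x":0,"y":0,"z":0,"wx":-0.0365,"wy":0.0584,"wz":0.088,"gripper":0}]'
```

```text
clock: 1.2
eef_pos: [0.5498, -0.0005, 0.2313]
tcp_rot: [-2.683, -0.612, -1.115]
force: [0.3, 0.1, 1.0]
finger_gap: 0.0853
grasp_force: 0.0
```

```bash
python3 -m inch '[{"x":-2.1,"y":2.2,"z":0.5,"wx":0,"wy":0,"wz":0,"gripper":0},{"x":-2.1,"y":2.2,"z":0.5,"wx":0,"wy":0,"wz":0,"gripper":0},{"x":-2.1,"y":2.2,"z":0.5,"wx":0,"wy":0,"wz":0,"gripper":0},{"x":-2.1,"y":2.2,"z":0.5,"wx":0,"wy":0,"wz":0,"gripper":0},{"x":-2.1,"y":2.2,"z":0.5,"wx":0,"wy":0,"wz":0,"gripper":0},{"x":-2.1,"y":2.2,"z":0.5,"wx":0,"wy":0,"wz":0,"gripper":0},{"x":-2.1,"y":2.2,"z":0.5,"wx":0,"wy":0,"wz":0,"gripper":0},{"x":0,"y":0,"z":0,"wx":0,"wy":0,"wz":0,"gripper":0}]'
python3 - <<'E'
from h import *
R=frame(26,45);z=R.as_matrix()[:,2];G=np.array([.597,-.1505,.045])
print(np.round(ctrl.state()["joint_pos"],2));go(G+.021*z-.1*z,R)
im=camera("wrist");cv2.imwrite("pics/w4.png",im[:,:,::-1])
h=np.radians(26);zc=-np.array([np.cos(h),np.sin(h),0]);yc=np.array([np.sin(h),-np.cos(h),0])
C=np.array([.6045,-.147,.0355])-.018*zc
for n,X in dict(btn=C-.019*np.eye(3)[2]+.046*zc,win=C+.012*np.eye(3)[2]+.036*zc,bow=C+.0505*np.eye(3)[2]+.018*zc).items():print(n,proj("wrist",X))
hsv=cv2.cvtColor(im,cv2.COLOR_RGB2HSV);m=cv2.inRange(hsv,(0,150,80),(8,255,255))|cv2.inRange(hsv,(172,150,80),(180,255,255))
n,_,st,ce=cv2.connectedComponentsWithStats(m)
for i in range(1,n):
    if st[i,4]>60:print("red",st[i],ce[i])
E
```

```text
clock: 1.87
eef_pos: [0.5455, -0.1761, 0.0992]
tcp_rot: [-2.684, -0.614, -1.108]
force: [0.3, 0.2, -0.9]
finger_gap: 0.0854
grasp_force: 0.0
[-0.65  0.41  1.93  1.13  0.77 -0.37]
rot first [ 0.     0.002 -0.004] rows 1 [ 0.      0.0017 -0.0038] | then cm [ 0.24 -0.04 -0.  ] rows 1 [ 0.237 -0.04  -0.001]
  or shift first cm [ 0.24 -0.04 -0.  ]
btn [319.14984701 284.41133953]
win [318.94308072 256.72512514]
bow [318.61288663 205.43559573]
red [237   0  20  12 191] [246.30366492   4.66492147]
red [469  33  18  11 115] [477.34782609  37.93913043]
red [550  52  18  12 138] [558.69565217  57.7826087 ]
red [305 270  25  16 316] [317.30379747 277.44303797]
```

View pics/w4.png

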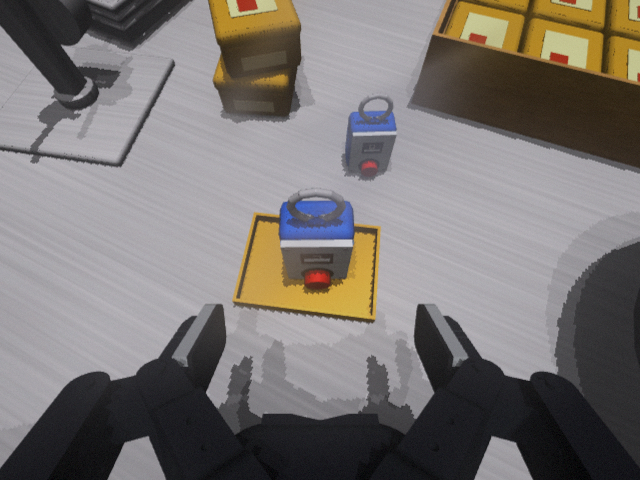

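The view shows the counter centred between the fingers, with its button at (317,278) and bow at (316,203), within a few mm of the prediction. I'll advance and close.

```bash
python3 -m inch '[{"x":0.24,"y":-0.1,"z":2.5,"wx":0,"wy":0,"wz":0,"gripper":0},{"x":0,"y":0,"z":2.5,"wx":0,"wy":0,"wz":0,"gripper":0},{"x":0,"y":0,"z":2.5,"wx":0,"wy":0,"wz":0,"gripper":0},{"x":0,"y":0,"z":2.5,"wx":0,"wy":0,"wz":0,"gripper":0},{"x":0,"y":0,"z":0,"wx":0,"wy":0,"wz":0,"gripper":0},{"x":0,"y":0,"z":0,"wx":0,"wy":0,"wz":0,"gripper":1},{"x":0,"y":0,"z":0,"wx":0,"wy":0,"wz":0,"gripper":1},{"x":0,"y":0,"z":0,"wx":0,"wy":0,"wz":0,"gripper":1},{"x":0,"y":0,"z":0,"wx":0,"wy":0,"wz":0,"gripper":1},{"x":0,"y":0,"z":0,"wx":0,"wy":0,"wz":0,"gripper":1},{"x":0,"y":0,"z":0,"wx":0,"wy":0,"wz":0,"gripper":1},{"x":0,"y":0,"z":0,"wx":0,"wy":0,"wz":0,"gripper":1}]'
```

```text
clock: 2.92
eef_pos: [0.6113, -0.1409, 0.0351]
tcp_rot: [-2.682, -0.62, -1.115]
force: [-4.4, -0.3, 8.7]
finger_gap: 0.0494
grasp_force: 62.7
```

```bash
python3 -m inch '[{"x":1,"y":0,"z":-1,"wx":0,"wy":0,"wz":0,"gripper":1},{"x":2,"y":0,"z":-2,"wx":0,"wy":0,"wz":0,"gripper":1},{"x":2,"y":0,"z":-2,"wx":0,"wy":0,"wz":0,"gripper":1},{"x":2,"y":0,"z":-2,"wx":0,"wy":0,"wz":0,"gripper":1},{"x":2,"y":0,"z":-2,"wx":0,"wy":0,"wz":0,"gripper":1},{"x":2,"y":0,"z":-2,"wx":0,"wy":0,"wz":0,"gripper":1},{"x":0,"y":0,"z":0,"wx":0,"wy":0,"wz":0,"gripper":1}]'
python3 - <<'E'
from h import *
go([.46,-.02,.16],frame(0,135));go([.46,-.02,.16],frame(0,45))
E
```

```text
clock: 3.5
eef_pos: [0.6122, -0.1416, 0.1956]
tcp_rot: [-2.683, -0.623, -1.122]
force: [0.7, 0.2, -0.5]
finger_gap: 0.0491
grasp_force: 62.5
rot first [ 0.007 -1.548  0.503] rows 14 [ 0.0005 -0.1106  0.0359] | then cm [ -8.24 -12.16  13.28] rows 6 [-1.373 -2.026  2.213]
  or shift first cm [ -8.32 -17.62  -3.52]
rot first [-0.316 -0.007  0.325] rows 4 [-0.0791 -0.0017  0.0812] | then cm [-13.28 -12.16  -8.24] rows 6 [-2.213 -2.026 -1.373]
  or shift first cm [ -8.32 -17.62  -3.52]
```

```bash
python3 -m inch '[{"x":-1.4,"y":-2.95,"z":-0.6,"wx":0,"wy":0,"wz":0,"gripper":1},{"x":-1.4,"y":-2.95,"z":-0.6,"wx":0,"wy":0,"wz":0,"gripper":1},{"x":-1.4,"y":-2.95,"z":-0.6,"wx":0,"wy":0,"wz":0,"gripper":1},{"x":-1.4,"y":-2.95,"z":-0.6,"wx":0,"wy":0,"wz":0,"gripper":1},{"x":-1.4,"y":-2.95,"z":-0.6,"wx":0,"wy":0,"wz":0,"gripper":1},{"x":-1.4,"y":-2.95,"z":-0.6,"wx":0,"wy":0,"wz":0,"gripper":1},{"x":0,"y":0,"z":0,"wx":0,"wy":-0.11,"wz":0.036,"gripper":1},{"x":0,"y":0,"z":0,"wx":0,"wy":-0.11,"wz":0.036,"gripper":1},{"x":0,"y":0,"z":0,"wx":0,"wy":-0.11,"wz":0.036,"gripper":1},{"x":0,"y":0,"z":0,"wx":0,"wy":-0.11,"wz":0.036,"gripper":1},{"x":0,"y":0,"z":0,"wx":0,"wy":-0.11,"wz":0.036,"gripper":1},{"x":0,"y":0,"z":0,"wx":0,"wy":-0.11,"wz":0.036,"gripper":1}]'
python3 -m inch '[{"x":0,"y":0,"z":0,"wx":0,"wy":-0.11,"wz":0.036,"gripper":1},{"x":0,"y":0,"z":0,"wx":0,"wy":-0.11,"wz":0.036,"gripper":1},{"x":0,"y":0,"z":0,"wx":0,"wy":-0.11,"wz":0.036,"gripper":1},{"x":0,"y":0,"z":0,"wx":0,"wy":-0.11,"wz":0.036,"gripper":1},{"x":0,"y":0,"z":0,"wx":0,"wy":-0.11,"wz":0.036,"gripper":1},{"x":0,"y":0,"z":0,"wx":0,"wy":-0.11,"wz":0.036,"gripper":1},{"x":0,"y":0,"z":0,"wx":0,"wy":-0.11,"wz":0.036,"gripper":1},{"x":0,"y":0,"z":0,"wx":0,"wy":-0.11,"wz":0.036,"gripper":1},{"x":0,"y":0,"z":0,"wx":0,"wy":0,"wz":0,"gripper":1}]'
python3 - <<'E'
from h import *
go([.46,-.02,.03],frame(0,135));print(np.round(ctrl.state()["joint_pos"],2))
np.set_printoptions(precision=4,suppress=True)
m={}
for n in("scene","side"):
    im=camera(n);cv2.imwrite(f"pics/{n}5.png",im[:,:,::-1])
a=cv2.imread("pics/scene5.png");b=cv2.imread("pics/side5.png")
p0,_=pose()
c=[]
for n,im in(("scene",a),("side",b)):
    u,v=proj(n,p0).astype(int);u=max(u,70);v=max(v,60);c.append(cv2.resize(im[v-60:v+60,u-60:u+60],(400,400),interpolation=cv2.INTER_CUBIC));print(n,u-60,v-60)
cv2.imwrite("pics/c5.png",np.hstack(c))
E
```

```text
clock: 4.5
eef_pos: [0.4562, -0.0161, 0.1545]
tcp_rot: [-2.957, -0.45, -0.34]
force: [-0.1, -0.1, -2.0]
finger_gap: 0.0492
grasp_force: 62.8
clock: 5.25
eef_pos: [0.4564, -0.0154, 0.152]
tcp_rot: [-2.944, -0.083, 1.019]
force: [-0.8, -0.6, -2.3]
finger_gap: 0.0489
grasp_force: 62.8
rot first [-0.003 -0.119  0.059] rows 2 [-0.0014 -0.0595  0.0295] | then cm [8.88 0.46 8.37] rows 4 [2.219 0.116 2.093]
  or shift first cm [7.78 0.98 9.36]
[-0.09  0.56  1.48 -0.05  1.77  1.43]
scene 211 157
side 206 185
```

View pics/c5.png

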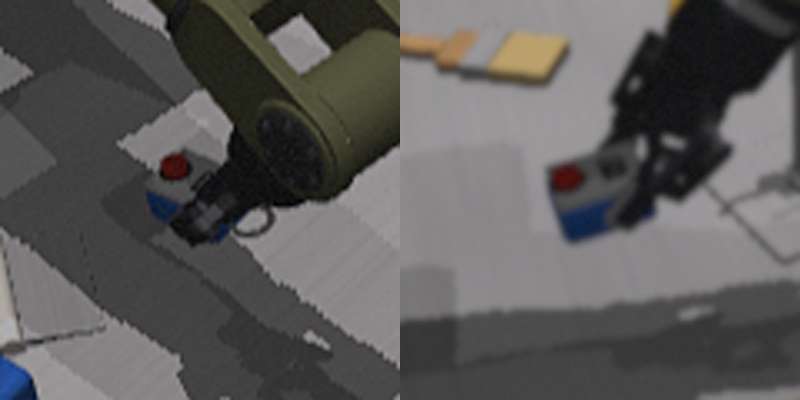

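The counter is held, button up and face nearly level, bow away from the robot. I'll finish the turn and lower it.

```bash
python3 -m inch '[{"x":0,"y":0,"z":0,"wx":0,"wy":-0.06,"wz":0.03,"gripper":1},{"x":0,"y":0,"z":0,"wx":0,"wy":-0.06,"wz":0.03,"gripper":1},{"x":2.2,"y":0.1,"z":2.1,"wx":0,"wy":0,"wz":0,"gripper":1},{"x":2.2,"y":0.1,"z":2.1,"wx":0,"wy":0,"wz":0,"gripper":1},{"x":2.2,"y":0.1,"z":2.1,"wx":0,"wy":0,"wz":0,"gripper":1},{"x":2.2,"y":0.1,"z":2.1,"wx":0,"wy":0,"wz":0,"gripper":1},{"x":0,"y":0,"z":0,"wx":0,"wy":0,"wz":0,"gripper":1}]'
python3 -m inch '[{"x":0.4,"y":0,"z":0.4,"wx":0,"wy":0,"wz":0,"gripper":1},{"x":0.4,"y":0,"z":0.4,"wx":0,"wy":0,"wz":0,"gripper":1},{"x":0,"y":0,"z":0,"wx":0,"wy":0,"wz":0,"gripper":1}]'
```

```text
clock: 5.93
eef_pos: [0.4583, -0.0193, 0.0289]
tcp_rot: [-2.902, 0.0, 1.193]
force: [-1.8, 1.3, -2.2]
finger_gap: 0.0495
grasp_force: 62.8
clock: 6.18
eef_pos: [0.4611, -0.0192, 0.0222]
tcp_rot: [-2.907, 0.001, 1.185]
force: [-0.2, -0.3, -1.4]
finger_gap: 0.0492
grasp_force: 62.8
```

```bash
python3 -m inch '[{"x":0.25,"y":0,"z":0.25,"wx":0,"wy":0,"wz":0,"gripper":1},{"x":0,"y":0,"z":0,"wx":0,"wy":0,"wz":0,"gripper":1},{"x":0,"y":0,"z":0,"wx":0,"wy":0,"wz":0,"gripper":1}]'
python3 -m inch '[{"x":0.2,"y":0,"z":0.2,"wx":0,"wy":0,"wz":0,"gripper":1},{"x":0,"y":0,"z":0,"wx":0,"wy":0,"wz":0,"gripper":1},{"x":0,"y":0,"z":0,"wx":0,"wy":0,"wz":0,"gripper":1}]'
```

```text
clock: 6.43
eef_pos: [0.4609, -0.0191, 0.0182]
tcp_rot: [-2.906, 0.001, 1.187]
force: [-0.8, -0.3, -1.3]
finger_gap: 0.0492
grasp_force: 62.8
clock: 6.68
eef_pos: [0.4607, -0.0191, 0.0148]
tcp_rot: [-2.905, 0.001, 1.189]
force: [0.5, 0.2, -2.7]
finger_gap: 0.0494
grasp_force: 62.8
```

```bash
python3 -m inch '[{"x":0.15,"y":0,"z":0.15,"wx":0,"wy":0,"wz":0,"gripper":1},{"x":0,"y":0,"z":0,"wx":0,"wy":0,"wz":0,"gripper":1},{"x":0,"y":0,"z":0,"wx":0,"wy":0,"wz":0,"gripper":1}]'
python3 -m inch '[{"x":0.14,"y":0,"z":0.14,"wx":0,"wy":0,"wz":0,"gripper":1},{"x":0,"y":0,"z":0,"wx":0,"wy":0,"wz":0,"gripper":1},{"x":0,"y":0,"z":0,"wx":0,"wy":0,"wz":0,"gripper":1}]'
```

```text
clock: 6.93
eef_pos: [0.4607, -0.0191, 0.0126]
tcp_rot: [-2.905, 0.001, 1.189]
force: [-0.4, -0.2, -2.2]
finger_gap: 0.0494
grasp_force: 62.8
clock: 7.18
eef_pos: [0.4607, -0.0191, 0.0106]
tcp_rot: [-2.905, 0.001, 1.189]
force: [0.1, -0.5, -1.4]
finger_gap: 0.0492
grasp_force: 62.8
```

```bash
python3 -m inch '[{"x":0.1,"y":0,"z":0.1,"wx":0,"wy":0,"wz":0,"gripper":1},{"x":0,"y":0,"z":0,"wx":0,"wy":0,"wz":0,"gripper":1},{"x":0,"y":0,"z":0,"wx":0,"wy":0,"wz":0,"gripper":1}]'
python3 -m inch '[{"x":0.07,"y":0,"z":0.07,"wx":0,"wy":0,"wz":0,"gripper":1},{"x":0,"y":0,"z":0,"wx":0,"wy":0,"wz":0,"gripper":1},{"x":0,"y":0,"z":0,"wx":0,"wy":0,"wz":0,"gripper":1}]'
```

```text
clock: 7.43
eef_pos: [0.4607, -0.0191, 0.0093]
tcp_rot: [-2.905, 0.001, 1.189]
force: [0.4, 1.0, -1.9]
finger_gap: 0.0493
grasp_force: 62.8
clock: 7.68
eef_pos: [0.4608, -0.0191, 0.0083]
tcp_rot: [-2.905, 0.001, 1.189]
force: [0.5, 1.0, -1.4]
finger_gap: 0.0493
grasp_force: 62.9
```

```bash
python3 -m inch '[{"x":0.08,"y":0,"z":0.08,"wx":0,"wy":0,"wz":0,"gripper":1},{"x":0,"y":0,"z":0,"wx":0,"wy":0,"wz":0,"gripper":1},{"x":0,"y":0,"z":0,"wx":0,"wy":0,"wz":0,"gripper":1}]'
python3 -m inch '[{"x":0.08,"y":0,"z":0.08,"wx":0,"wy":0,"wz":0,"gripper":1},{"x":0,"y":0,"z":0,"wx":0,"wy":0,"wz":0,"gripper":1},{"x":0,"y":0,"z":0,"wx":0,"wy":0,"wz":0,"gripper":1}]'
```

```text
clock: 7.93
eef_pos: [0.4609, -0.0191, 0.008]
tcp_rot: [-2.905, 0.001, 1.189]
force: [-0.2, -0.0, 7.6]
finger_gap: 0.0495
grasp_force: 63.7
clock: 8.18
eef_pos: [0.461, -0.0191, 0.0078]
tcp_rot: [-2.905, 0.001, 1.19]
force: [-1.0, 0.8, 17.8]
finger_gap: 0.049
grasp_force: 64.2
```

Contact. Now I release it and back off.

```bash
python3 -m inch '[{"x":-0.1,"y":0,"z":-0.1,"wx":0,"wy":0,"wz":0,"gripper":0.6},{"x":0,"y":0,"z":0,"wx":0,"wy":0,"wz":0,"gripper":0},{"x":0,"y":0,"z":0,"wx":0,"wy":0,"wz":0,"gripper":0},{"x":0,"y":0,"z":0,"wx":0,"wy":0,"wz":0,"gripper":0},{"x":0,"y":0,"z":0,"wx":0,"wy":0,"wz":0,"gripper":0},{"x":0,"y":0,"z":-2,"wx":0,"wy":0,"wz":0,"gripper":0},{"x":0,"y":0,"z":-3,"wx":0,"wy":0,"wz":0,"gripper":0},{"x":0,"y":0,"z":-3,"wx":0,"wy":0,"wz":0,"gripper":0},{"x":0,"y":0,"z":-3,"wx":0,"wy":0,"wz":0,"gripper":0},{"x":-2,"y":0,"z":-2,"wx":0,"wy":0,"wz":0,"gripper":0},{"x":0,"y":0,"z":0,"wx":0,"wy":0,"wz":0,"gripper":0}]'
python3 - <<'E'
from h import *
go([.44,-.02,.15],frame(0,90))
E
```

```text
clock: 9.1
eef_pos: [0.5397, -0.0196, 0.1185]
tcp_rot: [-2.91, 0.001, 1.179]
force: [-0.1, 0.0, 1.7]
finger_gap: 0.0851
grasp_force: 0.0
rot first [-0.002  0.77  -0.001] rows 7 [-3.0e-04  1.1e-01 -1.0e-04] | then cm [-9.97  0.04 -3.15] rows 3 [-3.323  0.015 -1.049]
  or shift first cm [-9.35  0.05  4.68]
```

```bash
python3 -m inch '[{"x":0,"y":0,"z":0,"wx":0,"wy":0.11,"wz":0,"gripper":1},{"x":0,"y":0,"z":0,"wx":0,"wy":0.11,"wz":0,"gripper":1},{"x":0,"y":0,"z":0,"wx":0,"wy":0.11,"wz":0,"gripper":1},{"x":0,"y":0,"z":0,"wx":0,"wy":0.11,"wz":0,"gripper":1},{"x":0,"y":0,"z":0,"wx":0,"wy":0.11,"wz":0,"gripper":1},{"x":0,"y":0,"z":0,"wx":0,"wy":0.11,"wz":0,"gripper":1},{"x":0,"y":0,"z":0,"wx":0,"wy":0.11,"wz":0,"gripper":1},{"x":-3.3,"y":0,"z":-1,"wx":0,"wy":0,"wz":0,"gripper":1},{"x":-3.3,"y":0,"z":-1,"wx":0,"wy":0,"wz":0,"gripper":1},{"x":-3.3,"y":0,"z":-1,"wx":0,"wy":0,"wz":0,"gripper":1},{"x":0,"y":0,"z":0,"wx":0,"wy":0,"wz":0,"gripper":1}]'
cat > look.py <<'E'
from h import *
import sys
np.set_printoptions(precision=4,suppress=True)
def reds(im):
    hsv=cv2.cvtColor(im,cv2.COLOR_RGB2HSV);return cv2.inRange(hsv,(0,140,60),(8,255,255))|cv2.inRange(hsv,(172,140,60),(180,255,255))
def near(n,X,r=60):
    m=camera_model(n);im=camera(n);u,v=proj(n,np.array(X),m)
    mk=reds(im);k,_,st,ce=cv2.connectedComponentsWithStats(mk)
    return im,m,[ (ce[i],st[i,4]) for i in range(1,k) if st[i,4]>8 and np.hypot(*(ce[i]-[u,v]))<r],(u,v)
B=[float(a) for a in sys.argv[2:5]] or [.44,-.02,.043]
for n in("scene","side","wrist"):
    im,m,c,uv=near(n,B);cv2.imwrite(f"pics/{n}{sys.argv[1]}.png",im[:,:,::-1]);print(n,uv)
    for p,a in c:print("  ",p,a,plane(n,p,.043,m))
E
python3 look.py 6
python3 - <<'E'
import cv2,numpy as np
a=cv2.imread("pics/wrist6.png");b=cv2.imread("pics/side6.png");c=cv2.imread("pics/scene6.png")
cv2.imwrite("pics/c6.png",np.hstack([cv2.resize(a,(480,360)),np.vstack([cv2.resize(b[250:330,190:300],(248,180)),cv2.resize(c[180:260,210:320],(248,180))])]))
E
```

```text
clock: 10.02
eef_pos: [0.435, -0.0192, 0.146]
tcp_rot: [-3.14, 0.002, 0.01]
force: [-0.6, -0.3, 0.5]
finger_gap: 0.0001
grasp_force: 0.0
scene (np.float64(268.30475724271446), np.float64(244.3598504432198))
   [269.     244.9062] 32 [ 0.4427 -0.0203  0.043 ]
side (np.float64(264.16362814286265), np.float64(285.0338573107161))
   [264.3438 285.5938] 32 [ 0.44   -0.0221  0.043 ]
wrist (np.float64(318.40301296759145), np.float64(233.74623467793654))
```

View pics/c6.png

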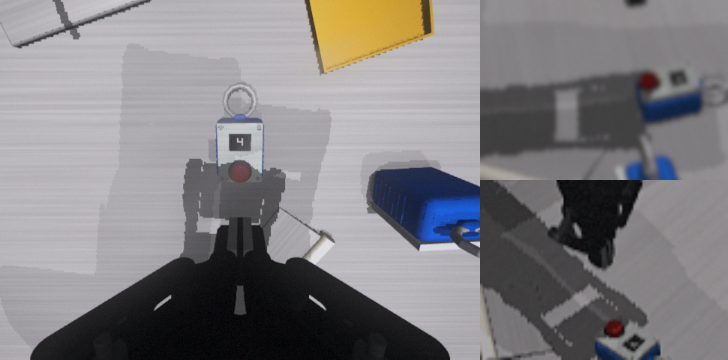

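The window shows 4, so two presses are needed. The button is at wrist (320,229), about (0.443,-0.020). I'll move over it and press.

```bash
python3 -m inch '[{"x":0.8,"y":0.1,"z":3,"wx":0,"wy":0,"wz":0,"gripper":1},{"x":0,"y":0,"z":3,"wx":0,"wy":0,"wz":0,"gripper":1},{"x":0,"y":0,"z":2.6,"wx":0,"wy":0,"wz":0,"gripper":1},{"x":0,"y":0,"z":0,"wx":0,"wy":0,"wz":0,"gripper":1},{"x":0,"y":0,"z":0,"wx":0,"wy":0,"wz":0,"gripper":1}]'
python3 -m inch '[{"x":0,"y":0,"z":0.7,"wx":0,"wy":0,"wz":0,"gripper":1},{"x":0,"y":0,"z":0.2,"wx":0,"wy":0,"wz":0,"gripper":1},{"x":0,"y":0,"z":0.1,"wx":0,"wy":0,"wz":0,"gripper":1},{"x":0,"y":0,"z":0,"wx":0,"wy":0,"wz":0,"gripper":1},{"x":0,"y":0,"z":0,"wx":0,"wy":0,"wz":0,"gripper":1}]'
```

```text
clock: 10.58
eef_pos: [0.4461, -0.0201, 0.058]
tcp_rot: [-3.139, 0.002, 0.015]
force: [0.1, -0.7, 0.3]
finger_gap: -0.0
grasp_force: 0.0
clock: 11.0
eef_pos: [0.4465, -0.0202, 0.0494]
tcp_rot: [-3.14, 0.002, 0.009]
force: [0.3, 0.1, -0.1]
finger_gap: -0.0001
grasp_force: 0.0
```

```bash
python3 -m inch '[{"x":-0.2,"y":0,"z":0.6,"wx":0,"wy":0,"wz":0,"gripper":1},{"x":0,"y":0,"z":0.2,"wx":0,"wy":0,"wz":0,"gripper":1},{"x":0,"y":0,"z":0,"wx":0,"wy":0,"wz":0,"gripper":1},{"x":0,"y":0,"z":0,"wx":0,"wy":0,"wz":0,"gripper":1}]'
python3 -m inch '[{"x":0,"y":0,"z":0.15,"wx":0,"wy":0,"wz":0,"gripper":1},{"x":0,"y":0,"z":0,"wx":0,"wy":0,"wz":0,"gripper":1},{"x":0,"y":0,"z":0,"wx":0,"wy":0,"wz":0,"gripper":1}]'
```

```text
clock: 11.33
eef_pos: [0.4439, -0.0202, 0.0407]
tcp_rot: [-3.14, 0.002, 0.011]
force: [-1.0, -0.8, 0.6]
finger_gap: 0.0002
grasp_force: 0.7
clock: 11.58
eef_pos: [0.4441, -0.0202, 0.0398]
tcp_rot: [-3.14, 0.002, 0.011]
force: [-5.5, 0.2, 11.7]
finger_gap: 0.0
grasp_force: 5.5
```

```bash
python3 -m inch '[{"x":0,"y":0,"z":0.1,"wx":0,"wy":0,"wz":0,"gripper":1},{"x":0,"y":0,"z":0,"wx":0,"wy":0,"wz":0,"gripper":1}]'
python3 -m inch '[{"x":0,"y":0,"z":-1,"wx":0,"wy":0,"wz":0,"gripper":1},{"x":0,"y":0,"z":-3,"wx":0,"wy":0,"wz":0,"gripper":1},{"x":0,"y":0,"z":-3,"wx":0,"wy":0,"wz":0,"gripper":1},{"x":-0.8,"y":0,"z":-3,"wx":0,"wy":0,"wz":0,"gripper":1},{"x":0,"y":0,"z":0,"wx":0,"wy":0,"wz":0,"gripper":1}]'
cat > win.py <<'E'
from h import *
import sys
m=camera_model("wrist");im=camera("wrist");cv2.imwrite("pics/"+sys.argv[1],im[:,:,::-1])
r=im[:235,250:390].astype(int);hsv=cv2.cvtColor(im,cv2.COLOR_RGB2HSV)
y=cv2.inRange(hsv,(20,120,90),(35,255,255));y[:, :270]=0;y[:,370:]=0;y[:120]=0;print("yellow",y.sum()//255, np.argwhere(y>0).mean(0) if y.any() else "")
mk=cv2.inRange(hsv,(0,110,40),(10,255,255))|cv2.inRange(hsv,(170,110,40),(180,255,255));mk[:,:270]=0;mk[:,370:]=0
k,_,st,ce=cv2.connectedComponentsWithStats(mk)
for i in range(1,k):
    if st[i,4]>30:print("red",st[i],ce[i],plane("wrist",ce[i],.045,m))
g=cv2.cvtColor(im,cv2.COLOR_RGB2GRAY)
u,v=[int(a) for a in sys.argv[2:4]]
c=g[v-16:v+16,u-17:u+17]
for row in c:print("".join(" .:-=+*#%@"[int(x)*9//255] for x in row))
E
python3 win.py wrist7.png 320 190
```

```text
clock: 11.75
eef_pos: [0.4442, -0.0202, 0.0394]
tcp_rot: [-3.14, 0.002, 0.01]
force: [-10.4, 0.8, 24.1]
finger_gap: -0.0001
grasp_force: 12.2
clock: 12.17
eef_pos: [0.4381, -0.0205, 0.1432]
tcp_rot: [-3.14, 0.002, -0.001]
force: [-0.8, 0.8, 0.7]
finger_gap: 0.0003
grasp_force: 0.0
yellow 10 [183.  312.9]
**#*#*######****###*###**#********
#############################*#***
######################*##***#***##
******#**#*******#***********#****
**********************************
*=============================****
=::::::::::::::::::::::::::::-****
=-::::::::::::::-::--:--------****
+-::-====-=-==-===========--::****
+:::-======================--:****
+-:::::::::=+++++++-::::::----****
+::::::::::*#######=:::::::---*##*
+-:::::::::##******-:::::::-:-*#**
+::::::::::##=:::::::::::-:---****
+::::::::::##=--===-::::-::---****
=::::::::::*#******=::-::-----****
=::::::::::+******#=:-:::-----****
=::::::::::-:::::+#=::---:----****
+::::::::::------+#=-:::------****
=::::::::::++++++*#=:-:-------****
=::::::::::=*******=-:--------****
+-:::::::::--======-:--:------****
+-::::::::::::::::::::::-:----****
+-::::::::::-::::---:--:-:----****
+-::::::::::-::::-------------+***
+-:::::::::::::::::::-:-------****
+-::::::::::::::::------------+***
*+----------------------------+***
**++==++++===++=++++++=+++++++****
**********************************
**********************************
**********************************
```

The window now shows 5. One more press, repeating the same depth.

```bash
python3 -m inch '[{"x":0.8,"y":0,"z":3,"wx":0,"wy":0,"wz":0,"gripper":1},{"x":0,"y":0,"z":3,"wx":0,"wy":0,"wz":0,"gripper":1},{"x":0,"y":0,"z":2.4,"wx":0,"wy":0,"wz":0,"gripper":1},{"x":0,"y":0,"z":0,"wx":0,"wy":0,"wz":0,"gripper":1},{"x":0,"y":0,"z":0.8,"wx":0,"wy":0,"wz":0,"gripper":1},{"x":0,"y":0,"z":0.7,"wx":0,"wy":0,"wz":0,"gripper":1},{"x":0,"y":0,"z":0.1,"wx":0,"wy":0,"wz":0,"gripper":1},{"x":0,"y":0,"z":0,"wx":0,"wy":0,"wz":0,"gripper":1},{"x":0,"y":0,"z":0,"wx":0,"wy":0,"wz":0,"gripper":1}]'
python3 -m inch '[{"x":0,"y":0,"z":-1,"wx":0,"wy":0,"wz":0,"gripper":1},{"x":0,"y":0,"z":-3,"wx":0,"wy":0,"wz":0,"gripper":1},{"x":0,"y":0,"z":-3,"wx":0,"wy":0,"wz":0,"gripper":1},{"x":-0.8,"y":0,"z":-3,"wx":0,"wy":0,"wz":0,"gripper":1},{"x":0,"y":0,"z":0,"wx":0,"wy":0,"wz":0,"gripper":1}]'
python3 win.py wrist8.png 320 190
```

```text
clock: 12.97
eef_pos: [0.4446, -0.0202, 0.0397]
tcp_rot: [-3.14, 0.002, 0.008]
force: [-6.2, 0.7, 13.5]
finger_gap: -0.0
grasp_force: 6.8
clock: 13.38
eef_pos: [0.4385, -0.0206, 0.1443]
tcp_rot: [-3.141, 0.002, -0.004]
force: [-0.2, -0.3, 1.8]
finger_gap: -0.0002
grasp_force: 0.0
yellow 224 [189.91071429 317.74553571]
**#*#**###**#**#*#*##*#***********
#*#####################*###***###*
################################**
##*#*#########*#*****##*###*#*##**
*#**###**#****#*#*********#*******
*+++++++++++++++++++++++++++++****
=--::-:-::::-::-::--:-:-------****
=:::::::::::::::::::::::-:-::-****
=::::::::::::::::::::::::::-:-****
+-::--====--==-=-=========----****
+:::+******+=======+******+---****
+:::*****#*=-::::::********---****
+-::*******-::::::-+*******---**#*
+-::*******-:====+++******+---****
+-::*******-:+************+---****
+:::*******=:======*******+---****
=:::*******-:::::::+******+---****
+:::*******-:-----:+******+---****
+:::*******=:-----:+******+---****
=:::*******-:-----:+******+---****
+:::*******-:::::::+******+---****
=:::*******+====+==*******+---****
=:::++++++++++++++++++++++=---****
+-:::::::::-------------------****
+-::::::::::----------:-------****
+-::::::::::::::::------------****
+-:::::::::::::::-------------****
*=::::::::--------------------+***
**+======+=========+====+==+++****
**********************************
**********************************
**********************************
```

The yellow 6 is in the window. Before regripping, I measure the orange arm in the scene and side views, numerically.

```bash
cat > hook.py <<'E'
from h import *
np.set_printoptions(precision=4,suppress=True)
E={}
for n in("scene","side"):
    im=camera(n);cv2.imwrite(f"pics/{n}9.png",im[:,:,::-1]);hsv=cv2.cvtColor(im,cv2.COLOR_RGB2HSV)
    mk=cv2.inRange(hsv,(3,150,70),(16,255,255));k,lab,st,ce=cv2.connectedComponentsWithStats(mk,connectivity=8)
    u,v=proj(n,np.array([.618,.146,.21]))
    for i in range(1,k):
        if st[i,4]>6 and np.hypot(*(ce[i]-[u,v]))<30:
            pts=np.argwhere(lab==i)[:,::-1].astype(float);c=pts.mean(0);d=np.linalg.svd(pts-c,full_matrices=False)[2][0];t=(pts-c)@d
            e=[c+d*(t.min()-.4),c+d*(t.max()+.4)];e.sort(key=lambda p:p[1]);print(n,st[i],e);E[n]=e
if len(E)==2:
    T,R=[tri([("scene",E["scene"][j]),("side",E["side"][j])]) for j in(0,1)];print("tip",T,"root",R,np.linalg.norm(T[0]-R[0]))
    d=T[0]-R[0];print("az",np.degrees(np.arctan2(-d[1],-d[0])),"elev",np.degrees(np.arctan2(d[2],np.hypot(d[0],d[1]))))
E
python3 hook.py
```

```text
scene [354 185  17  18  52] [array([353.8535, 184.592 ]), array([370.1465, 202.408 ])]
side [308 173   7   6  15] [array([307.354 , 173.3102]), array([314.689 , 177.6165])]
side [316 180   8   5  12] [array([315.441 , 180.2793]), array([323.517 , 183.8167])]
tip (array([0.6047, 0.1265, 0.2326]), [0.012390022200937404, 0.01239002220093736]) root (array([0.6395, 0.15  , 0.1926]), [0.00013128437748806952, 0.00013128437748813394]) 0.058007264530167794
az 34.04600342563269 elev 43.644080263897955
```

Run:
```python
from h import *
np.set_printoptions(precision=4,suppress=True)
T=tri([("scene",(354.1,184.9)),("side",(307.6,173.5))]);R=tri([("scene",(370.1,202.4)),("side",(323.4,183.8))])
print(T,R);d=T[0]-R[0];print(np.linalg.norm(d),np.degrees(np.arctan2(-d[1],-d[0])),np.degrees(np.arctan2(d[2],np.hypot(*d[:2]))))
u=-np.array([np.cos(np.radians(24)),np.sin(np.radians(24)),0])*.7071+np.array([0,0,.7071])
print("model tip from root .185:",plane("scene",(370.1,202.4),.185)+.07*u, "tip plane", plane("scene",(354.1,184.9),.2345),plane("side",(307.6,173.5),.2345), plane("side",(323.4,183.8),.185),"ballside")
```

```text
(array([0.5958, 0.1396, 0.2343]), [0.00035516668889752477, 0.00035516668889737526]) (array([0.6392, 0.1501, 0.1925]), [3.5525578544795834e-05, 3.552557854457375e-05])
0.06118441869540977 13.585669558870569 43.02437892241639
model tip from root .185: [0.59   0.1365 0.2345] tip plane [0.5962 0.139  0.2345] [0.5956 0.1398 0.2345] [0.643  0.1628 0.185 ] ballside
```

```bash
python3 -m inch '[{"x":1.7,"y":0,"z":0,"wx":0,"wy":0,"wz":0,"gripper":0},{"x":0,"y":0,"z":0,"wx":0,"wy":0,"wz":0,"gripper":0},{"x":0,"y":0,"z":0,"wx":0,"wy":0,"wz":0,"gripper":0},{"x":0,"y":0,"z":0,"wx":0,"wy":0,"wz":0,"gripper":0},{"x":0,"y":0,"z":0,"wx":0,"wy":0,"wz":0,"gripper":0},{"x":0,"y":0,"z":0,"wx":0,"wy":0,"wz":0,"gripper":0}]'
python3 - <<'E'
from h import *
im=camera("wrist");m=camera_model("wrist");hsv=cv2.cvtColor(im,cv2.COLOR_RGB2HSV)
mk=cv2.inRange(hsv,(105,120,40),(130,255,255));k,lab,st,ce=cv2.connectedComponentsWithStats(mk)
for i in range(1,k):
    if st[i,4]>40 :print("blue",st[i],ce[i])
y=cv2.inRange(hsv,(20,120,90),(35,255,255));y[:,:270]=0;y[:,370:]=0;y[:120]=0
p=np.argwhere(y>0).mean(0)[::-1];print(p,plane("wrist",p,.034,m),"finger mid?",pose()[0])
g=cv2.cvtColor(im,cv2.COLOR_RGB2GRAY)
E
```

```text
clock: 14.03
eef_pos: [0.4534, -0.0204, 0.1381]
tcp_rot: [-3.139, 0.002, 0.011]
force: [-0.3, 0.6, 0.3]
finger_gap: 0.0724
grasp_force: 0.0
blue [311 174  15   6  82] [318.47560976 176.58536585]
blue [292 182  35   2  64] [308.1875   182.484375]
blue [  509   242   131   106 10449] [577.99416212 293.47679204]
blue [504 261   6  32  56] [506.55357143 276.41071429]
[317.8553719  209.48347107] [ 0.47362471 -0.02055469  0.034     ] finger mid? [ 0.45345755 -0.02036308  0.13817281]
```

```bash
python3 -m inch '[{"x":0,"y":0,"z":3,"wx":0,"wy":0,"wz":0,"gripper":0},{"x":0,"y":0,"z":3,"wx":0,"wy":0,"wz":0,"gripper":0},{"x":0,"y":0,"z":3,"wx":0,"wy":0,"wz":0,"gripper":0},{"x":0,"y":0,"z":2.5,"wx":0,"wy":0,"wz":0,"gripper":0},{"x":0,"y":0,"z":1,"wx":0,"wy":0,"wz":0,"gripper":0},{"x":0,"y":0,"z":0.3,"wx":0,"wy":0,"wz":0,"gripper":0},{"x":0,"y":0,"z":0,"wx":0,"wy":0,"wz":0,"gripper":0},{"x":0,"y":0,"z":0,"wx":0,"wy":0,"wz":0,"gripper":0}]'
```

```text
clock: 14.75
eef_pos: [0.4536, -0.0202, 0.0115]
tcp_rot: [-3.14, 0.002, 0.008]
force: [0.8, 0.1, 0.7]
finger_gap: 0.0851
grasp_force: 0.0
```

Down another 7 mm, then close.

```bash
python3 -m inch '[{"x":0,"y":0,"z":0.7,"wx":0,"wy":0,"wz":0,"gripper":0},{"x":0,"y":0,"z":0,"wx":0,"wy":0,"wz":0,"gripper":0},{"x":0,"y":0,"z":0,"wx":0,"wy":0,"wz":0,"gripper":1},{"x":0,"y":0,"z":0,"wx":0,"wy":0,"wz":0,"gripper":1},{"x":0,"y":0,"z":0,"wx":0,"wy":0,"wz":0,"gripper":1},{"x":0,"y":0,"z":0,"wx":0,"wy":0,"wz":0,"gripper":1},{"x":0,"y":0,"z":0,"wx":0,"wy":0,"wz":0,"gripper":1},{"x":0,"y":0,"z":0,"wx":0,"wy":0,"wz":0,"gripper":1},{"x":0,"y":0,"z":0,"wx":0,"wy":0,"wz":0,"gripper":1}]'
```

```text
clock: 15.5
eef_pos: [0.4532, -0.0202, 0.0038]
tcp_rot: [-3.14, 0.002, 0.009]
force: [-0.7, -0.3, 5.7]
finger_gap: 0.0493
grasp_force: 62.8
```

```bash
python3 -m inch '[{"x":0,"y":0,"z":-1.5,"wx":0,"wy":0,"wz":0,"gripper":1},{"x":0,"y":0,"z":-3,"wx":0,"wy":0,"wz":0,"gripper":1},{"x":0,"y":0,"z":-3,"wx":0,"wy":0,"wz":0,"gripper":1},{"x":0,"y":0,"z":-3,"wx":0,"wy":0,"wz":0,"gripper":1},{"x":0,"y":0,"z":-3,"wx":0,"wy":0,"wz":0,"gripper":1},{"x":0,"y":0,"z":-3,"wx":0,"wy":0,"wz":0,"gripper":1},{"x":0,"y":0,"z":0,"wx":0,"wy":0,"wz":0,"gripper":1}]'
cat > tgt.py <<'E'
from h import *
import sys
s=float(sys.argv[1]);R=frame(20,45);u=-R.as_matrix()[:,2];tip=np.array([.596,.1395,.2343])
B=tip+u*s;p=B-R.apply([.0589,0,-.0142]);print("bow",B.round(3),"tcp",p.round(4));go(p,R)
p0,R0=pose();b=p0+R0.apply([.0589,0,-.0142]);print("bow now, hook frame (x,y,z) rel tip mm",np.c_[R.as_matrix()[:,0],-R.as_matrix()[:,1],u].T@(b-tip)*1000)
E
python3 tgt.py .03
```

```text
clock: 16.08
eef_pos: [0.4559, -0.0207, 0.1737]
tcp_rot: [-3.141, 0.002, -0.002]
force: [-0.1, -0.1, -0.9]
finger_gap: 0.0489
grasp_force: 62.8
bow [0.576 0.132 0.256] tcp [0.5464 0.1214 0.2038]
rot first [ 0.137  0.776 -0.332] rows 8 [ 0.0171  0.0969 -0.0415] | then cm [ 11.58 -10.26   7.31] rows 5 [ 2.316 -2.052  1.463]
  or shift first cm [  9.03 -14.22  -2.99]
bow now, hook frame (x,y,z) rel tip mm [-125.49974502 -122.80607336   59.9393271 ]
```

```bash
python3 -m inch '[{"x":0,"y":0,"z":0,"wx":0.017,"wy":0.097,"wz":-0.0415,"gripper":1},{"x":0,"y":0,"z":0,"wx":0.017,"wy":0.097,"wz":-0.0415,"gripper":1},{"x":0,"y":0,"z":0,"wx":0.017,"wy":0.097,"wz":-0.0415,"gripper":1},{"x":0,"y":0,"z":0,"wx":0.017,"wy":0.097,"wz":-0.0415,"gripper":1},{"x":0,"y":0,"z":0,"wx":0.017,"wy":0.097,"wz":-0.0415,"gripper":1},{"x":0,"y":0,"z":0,"wx":0.017,"wy":0.097,"wz":-0.0415,"gripper":1},{"x":0,"y":0,"z":0,"wx":0.017,"wy":0.097,"wz":-0.0415,"gripper":1},{"x":0,"y":0,"z":0,"wx":0.017,"wy":0.097,"wz":-0.0415,"gripper":1},{"x":0,"y":0,"z":0,"wx":0,"wy":0,"wz":0,"gripper":1}]'
python3 tgt.py .03
```

```text
clock: 16.83
eef_pos: [0.4525, -0.0182, 0.1663]
tcp_rot: [-2.806, -0.438, -0.998]
force: [-0.7, 1.2, -2.1]
finger_gap: 0.0492
grasp_force: 62.6
bow [0.576 0.132 0.256] tcp [0.5464 0.1214 0.2038]
rot first [ 0.001  0.097 -0.04 ] rows 1 [ 0.0006  0.0972 -0.0397] | then cm [12.27 -9.91  6.96] rows 5 [ 2.453 -1.982  1.391]
  or shift first cm [ 12.48 -10.4    5.75]
bow now, hook frame (x,y,z) rel tip mm [-121.61800669 -101.43915233   93.77278207]
```

```bash
python3 -m inch '[{"x":0,"y":0,"z":0,"wx":0.0,"wy":0.097,"wz":-0.04,"gripper":1},{"x":2.45,"y":-2,"z":1.2,"wx":0,"wy":0,"wz":0,"gripper":1},{"x":2.45,"y":-2,"z":1.2,"wx":0,"wy":0,"wz":0,"gripper":1},{"x":2.45,"y":-2,"z":1.2,"wx":0,"wy":0,"wz":0,"gripper":1},{"x":2.45,"y":-2,"z":1.2,"wx":0,"wy":0,"wz":0,"gripper":1},{"x":2.45,"y":-2,"z":1.2,"wx":0,"wy":0,"wz":0,"gripper":1},{"x":0,"y":0,"z":0,"wx":0,"wy":0,"wz":0,"gripper":1},{"x":0,"y":0,"z":0,"wx":0,"wy":0,"wz":0,"gripper":1}]'
python3 tgt.py .03
python3 - <<'E'
from h import *
a=[]
for n in("scene","side","wrist"):
    im=camera(n)[:,:,::-1];cv2.imwrite(f"pics/{n}10.png",im)
    u,v=proj(n,np.array([.586,.135,.245])).astype(int);print(n,u,v)
    h=40 if n!="wrist" else 80
    y0=min(max(v-h,0),480-2*h);x0=min(max(u-h,0),640-2*h);print(x0,y0)
    a.append(cv2.resize(im[y0:y0+2*h,x0:x0+2*h],(266,266),interpolation=cv2.INTER_CUBIC))
cv2.imwrite("pics/c10.png",np.hstack(a))
E
```

```text
clock: 17.5
eef_pos: [0.5439, 0.1217, 0.2079]
tcp_rot: [-2.765, -0.468, -1.079]
force: [-0.2, 0.5, -2.4]
finger_gap: 0.0489
grasp_force: 63.1
bow [0.576 0.132 0.256] tcp [0.5464 0.1214 0.2038]
rot first [-0.005  0.039 -0.016] rows 1 [-0.0046  0.039  -0.0158] | then cm [-0.14  0.11  0.44] rows 1 [-0.135  0.11   0.442]
  or shift first cm [-0.12  0.11  0.45]
bow now, hook frame (x,y,z) rel tip mm [ 1.85478793  0.10346127 32.11575529]
scene 349 180
309 140
side 304 171
264 131
wrist 313 182
233 102
```

View pics/c10.png

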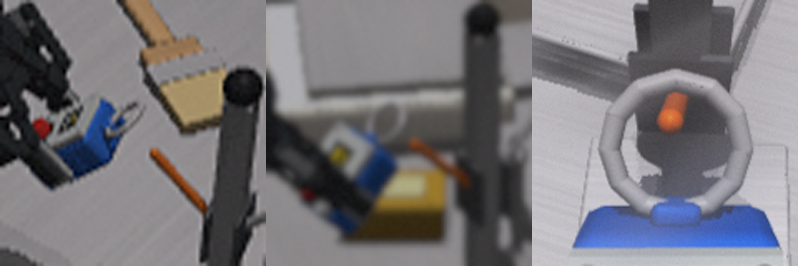

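The last view shows the orange tip at wrist (316,173) inside the ring (centre about (319,190)), as wanted. I'll check this against the predictions.

Run:
```python
from h import *
tip=np.array([.596,.1395,.2343]);p0,R0=pose();print("tip",proj("wrist",tip),"ring",proj("wrist",p0+R0.apply([.0589,0,-.0142])))
for a in(14,17,20,24):print(a,proj("wrist",tip+.07*frame(a,45).as_matrix()[:,2]))
im=cv2.imread("pics/wrist10.png");hsv=cv2.cvtColor(im,cv2.COLOR_BGR2HSV);mk=cv2.inRange(hsv,(3,150,60),(16,255,255));k,lab,st,ce=cv2.connectedComponentsWithStats(mk)
for i in range(1,k):
    if st[i,4]>30 and 290<ce[i][0]<350:print(st[i],ce[i]); q=np.argwhere(lab==i)[:,::-1];print(q[q[:,1]>q[:,1].max()-5].mean(0),q[q[:,1]<q[:,1].min()+4].mean(0))
```

```text
tip [312.89970339 175.68846945] ring [315.51262885 190.57085865]
14 [322.78905835 155.77483421]
17 [318.96564233 155.59550872]
20 [315.13627016 155.58049394]
24 [310.03456818 155.81590132]
[309 159  15  21 208] [316.77884615 170.21634615]
[315.93877551 176.51020408] [319.88235294 160.94117647]
```

```bash
python3 -m inch '[{"x":-0.1,"y":0.1,"z":0.4,"wx":0,"wy":0.039,"wz":-0.016,"gripper":1},{"x":0,"y":0,"z":1.2,"wx":0,"wy":0,"wz":0,"gripper":1},{"x":0,"y":0,"z":1.2,"wx":0,"wy":0,"wz":0,"gripper":1},{"x":0,"y":0,"z":0,"wx":0,"wy":0,"wz":0,"gripper":1}]'
python3 tgt.py -.03
```

```text
clock: 17.98
eef_pos: [0.5618, 0.1249, 0.1858]
tcp_rot: [-2.742, -0.482, -1.133]
force: [0.2, -0.1, -1.4]
finger_gap: 0.0492
grasp_force: 63.1
bow [0.616 0.147 0.213] tcp [0.5862 0.1359 0.1614]
rot first [-0.003  0.001 -0.002] rows 1 [-0.0025  0.0011 -0.0023] | then cm [ 0.16 -0.21  3.62] rows 2 [ 0.081 -0.104  1.809]
  or shift first cm [ 0.16 -0.2   3.62]
bow now, hook frame (x,y,z) rel tip mm [-1.59581433 -2.24006794  6.12176688]
```

```bash
python3 -m inch '[{"x":0.16,"y":-0.2,"z":0,"wx":0,"wy":0,"wz":0,"gripper":1},{"x":0,"y":0,"z":1,"wx":0,"wy":0,"wz":0,"gripper":1},{"x":0,"y":0,"z":1,"wx":0,"wy":0,"wz":0,"gripper":1},{"x":0,"y":0,"z":0,"wx":0,"wy":0,"wz":0,"gripper":1}]'
python3 tgt.py -.035
python3 - <<'E'
from h import *
im=camera("wrist");cv2.imwrite("pics/w11.png",im[:,:,::-1]);hsv=cv2.cvtColor(im,cv2.COLOR_RGB2HSV);mk=cv2.inRange(hsv,(3,150,60),(16,255,255));k,lab,st,ce=cv2.connectedComponentsWithStats(mk)
for i in range(1,k):
    if st[i,4]>30 and 270<ce[i][0]<370:print(st[i],ce[i])
p0,R0=pose();print("ring",proj("wrist",p0+R0.apply([.0589,0,-.0142])))
E
```

```text
clock: 18.32
eef_pos: [0.5755, 0.1327, 0.1741]
tcp_rot: [-2.74, -0.484, -1.135]
force: [0.2, 0.3, -1.3]
finger_gap: 0.0488
grasp_force: 63.1
bow [0.619 0.148 0.21 ] tcp [0.5896 0.1372 0.1579]
rot first [-0.003 -0.001 -0.001] rows 1 [-0.0032 -0.0005 -0.0011] | then cm [-0.11  0.06  2.19] rows 1 [-0.107  0.063  2.188]
  or shift first cm [-0.11  0.07  2.19]
bow now, hook frame (x,y,z) rel tip mm [  1.06376892   0.52264332 -13.0875788 ]
[317 169  14  11 113] [324.08849558 174.17699115]
[310 181  19  23 314] [319.22611465 191.99681529]
ring [315.56774708 190.48385085]
```

The rod passes through the ring, and forces are low. Moving on 2.2 cm.

```bash
python3 -m inch '[{"x":-0.1,"y":0,"z":1.1,"wx":0,"wy":0,"wz":0,"gripper":1},{"x":0,"y":0,"z":1.1,"wx":0,"wy":0,"wz":0,"gripper":1},{"x":0,"y":0,"z":0,"wx":0,"wy":0,"wz":0,"gripper":1}]'
python3 tgt.py -.035
```

```text
clock: 18.62
eef_pos: [0.5894, 0.138, 0.1579]
tcp_rot: [-2.74, -0.484, -1.135]
force: [-0.5, -0.1, -2.2]
finger_gap: 0.0491
grasp_force: 63.1
bow [0.619 0.148 0.21 ] tcp [0.5896 0.1372 0.1579]
rot first [-0.003 -0.001 -0.001] rows 1 [-0.0035 -0.0006 -0.0008] | then cm [-0.01  0.09 -0.01] rows 1 [-0.012  0.085 -0.009]
  or shift first cm [-0.01  0.09 -0.01]
bow now, hook frame (x,y,z) rel tip mm [  0.11373836   0.75335287 -35.06106288]
```

```bash
python3 -m inch '[{"x":-0.4,"y":0.05,"z":0,"wx":0,"wy":0,"wz":0,"gripper":1},{"x":-0.35,"y":0,"z":0,"wx":0,"wy":0,"wz":0,"gripper":1},{"x":0,"y":0,"z":0,"wx":0,"wy":0,"wz":0,"gripper":1}]'
python3 -m inch '[{"x":0,"y":0,"z":0,"wx":0,"wy":0,"wz":0,"gripper":0.4},{"x":0,"y":0,"z":0,"wx":0,"wy":0,"wz":0,"gripper":0},{"x":0,"y":0,"z":0,"wx":0,"wy":0,"wz":0,"gripper":0},{"x":0,"y":0,"z":0,"wx":0,"wy":0,"wz":0,"gripper":0},{"x":0,"y":0,"z":0,"wx":0,"wy":0,"wz":0,"gripper":0},{"x":0,"y":0,"z":0,"wx":0,"wy":0,"wz":0,"gripper":0},{"x":0,"y":0,"z":0,"wx":0,"wy":0,"wz":0,"gripper":0}]'
```

```text
clock: 18.87
eef_pos: [0.5838, 0.1355, 0.1533]
tcp_rot: [-2.74, -0.484, -1.136]
force: [-0.8, -1.4, -2.0]
finger_gap: 0.0491
grasp_force: 63.1
clock: 19.45
eef_pos: [0.5847, 0.1358, 0.153]
tcp_rot: [-2.74, -0.484, -1.136]
force: [-0.5, -1.0, -0.9]
finger_gap: 0.0858
grasp_force: 0.0
```

```bash
python3 -m inch '[{"x":0,"y":0,"z":-1.5,"wx":0,"wy":0,"wz":0,"gripper":0},{"x":0,"y":0,"z":-3,"wx":0,"wy":0,"wz":0,"gripper":0},{"x":0,"y":0,"z":-3,"wx":0,"wy":0,"wz":0,"gripper":0},{"x":0,"y":0,"z":-3,"wx":0,"wy":0,"wz":0,"gripper":0},{"x":0,"y":0,"z":-3,"wx":0,"wy":0,"wz":0,"gripper":0},{"x":0,"y":0,"z":-2,"wx":0,"wy":0,"wz":0,"gripper":0},{"x":0,"y":0,"z":0,"wx":0,"wy":0,"wz":0,"gripper":0},{"x":0,"y":0,"z":0,"wx":0,"wy":0,"wz":0,"gripper":0},{"x":0,"y":0,"z":0,"wx":0,"wy":0,"wz":0,"gripper":0},{"x":0,"y":0,"z":0,"wx":0,"wy":0,"wz":0,"gripper":0}]'
cat > chk.py <<'E'
from h import *
np.set_printoptions(precision=3,suppress=True)
C={}
for n in("scene","side"):
    im=camera(n);hsv=cv2.cvtColor(im,cv2.COLOR_RGB2HSV)
    for nm,lo,hi in(("red",(0,150,60),(3,255,255)),("yellow",(25,110,90),(35,255,255)),("blue",(105,120,40),(130,255,255))):
        mk=cv2.inRange(hsv,lo,hi);u,v=proj(n,np.array([.61,.145,.14]));k,_,st,ce=cv2.connectedComponentsWithStats(mk)
        for i in range(1,k):
            if st[i,4]>2 and np.hypot(*(ce[i]-[u,v]))<35:print(n,nm,st[i],ce[i]);C.setdefault(nm,{})[n]=ce[i]
for k,v in C.items():
    if len(v)==2:print(k,tri(list(v.items())))
E
python3 chk.py; sleep 0; python3 chk.py | tail -3
```

```text
clock: 20.28
eef_pos: [0.4819, 0.098, 0.2613]
tcp_rot: [-2.74, -0.484, -1.134]
force: [-0.4, -0.1, 0.4]
finger_gap: 0.0854
grasp_force: 0.0
scene red [351 212   3   7  15] [352.    214.733]
scene blue [354 199  16  31 297] [361.966 215.579]
side red [307 207   5   6  25] [309.04 209.4 ]
side blue [312 189  17  27 229] [321.424 201.297]
red (array([0.596, 0.138, 0.13 ]), [1.9609690641549858e-05, 1.9609690641711015e-05])
blue (array([0.629, 0.134, 0.151]), [0.00019497668782531287, 0.00019497668782524438])
side blue [312 189  17  27 230] [321.426 201.435]
red (array([0.596, 0.137, 0.131]), [0.0001637169384334952, 0.00016371693843350395])
blue (array([0.629, 0.134, 0.151]), [0.00030762900627980075, 0.00030762900627963633])
```

The counter hangs still, with its button at (0.596,0.138,0.131) both times. I'll let it settle, check the window once more and hand in.

```bash
python3 -m inch '[{"x":0,"y":0,"z":-1,"wx":0,"wy":0,"wz":0,"gripper":0},{"x":0,"y":0,"z":0,"wx":0,"wy":0,"wz":0,"gripper":0},{"x":0,"y":0,"z":0,"wx":0,"wy":0,"wz":0,"gripper":0},{"x":0,"y":0,"z":0,"wx":0,"wy":0,"wz":0,"gripper":0},{"x":0,"y":0,"z":0,"wx":0,"wy":0,"wz":0,"gripper":0},{"x":0,"y":0,"z":0,"wx":0,"wy":0,"wz":0,"gripper":0},{"x":0,"y":0,"z":0,"wx":0,"wy":0,"wz":0,"gripper":0},{"x":0,"y":0,"z":0,"wx":0,"wy":0,"wz":0,"gripper":0}]' | head -1; python3 chk.py|tail -2
python3 - <<'E'
from h import *
im=camera("wrist");hsv=cv2.cvtColor(im,cv2.COLOR_RGB2HSV);u,v=proj("wrist",np.array([.596,.138,.16])).astype(int)
y=cv2.inRange(hsv,(20,120,80),(35,255,255))[max(v-40,0):v+40,u-40:u+40];print("yellow px near window",(y>0).sum())
from bench import order
if (y>0).sum()>5: print(order.sign_off())
E
```

```text
clock: 21.15
red (array([0.596, 0.137, 0.13 ]), [9.045056660063057e-05, 9.045056660078376e-05])
blue (array([0.629, 0.134, 0.151]), [0.00018690449859773523, 0.0001869044985978433])
yellow px near window 0
```

Run:
```python
from h import *
im=camera("wrist");hsv=cv2.cvtColor(im,cv2.COLOR_RGB2HSV)
for nm,lo,hi in(("red",(0,110,40),(3,255,255)),("orange",(4,150,60),(16,255,255)),("yellow",(17,90,50),(38,255,255)),("blue",(105,120,40),(130,255,255))):
    k,_,st,ce=cv2.connectedComponentsWithStats(cv2.inRange(hsv,lo,hi))
    for i in range(1,k):
        if st[i,4]>8 and 250<ce[i][0]<390:print(nm,st[i],ce[i].round())
print(proj("wrist",np.array([.596,.138,.13])),proj("wrist",np.array([.606,.14,.161])))
```

```text
orange [340  59  31  14 209] [354.  66.]
yellow [312 190   4   5  10] [314. 192.]
blue [296 155  51  22 591] [322. 168.]
blue [327 156   6   3  11] [329. 157.]
[320.04031724 216.10767292] [321.59917451 191.01278786]
```

The window at wrist (314,192) shows yellow, dimmed by shade, so it still reads 6. Handing in.

```bash
python3 -c "
from bench import order
print(order.sign_off())"
```

```text
the job is handed in; nothing more can be done
None
```

The job is handed in: the counter lay flat on the bench, took two presses from 4 to the yellow 6, and now hangs at rest by its bow on the orange arm, let go, with the robot clear (the judging result was not shown).

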